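# Lever the snug lid off a coin case

## Robot

A 7-joint arm with a two-finger parallel gripper is mounted at the origin on the work surface. World frame = base frame: x ahead of the robot, y to its left, z up, the work surface at z = 0. Lengths are in m, angles in rad, forces in N, time in s.
With the tool pointing down it reaches from about 0.4 to 0.875 m from the base axis. Payload 19.3 kg.
Tool frame: the origin (TCP) lies between the finger pads, 19 mm behind the fingertips; this is the grasp point; z points along the fingers, y is the line along which they close (so a half turn about z gives the same grasp; the last joint's range is limited). The gripper opens to 85 mm and grips with 20 to 120 N. Pads are 22 mm wide; open, the fingers measure 114 mm over their backs; the gripper's body (76 mm by 85 mm) begins 54 mm behind the grasp point. The pads swing forward as they close: fully open they stand 13 mm farther back than shut.
Start: joints at [-1.319, 0.521, -0.036, 1.599, 0.021, 1.021, -0.113], TCP at [0.198, 0.593, 0.25] pointing down, gripper open.
Joint ranges: [-2.91, 2.91], [-0.3, 2.13], [-1.5, 1.42], [0.17, 2.43], [-1.26, 4.41], [0.16, 1.93], [-2.52, 2.52]. Speed limits (rad/s): [1.89, 1.89, 2.39, 2.39, 3.01, 3.01, 3.01].

## Interface

Orientations are given as [roll, pitch, yaw] about the fixed x, y, z axes, in that order (R = Rz(yaw) Ry(pitch) Rx(roll)).
In Python, from workcell import bot, grab_frame, regions_of gives the robot as it stands. The module is installed in compiled form; this text tells all that it offers.
- The arm moves only by the tool play_rows, never from a script. Its argument "plan" is a list of rows, each a list of 3 entries, a list of its own where there are three numbers: the shift along the tool's x, y, z in units of 2.5 cm (1.0 is 2.5 cm), then the turn, a rotation vector about the tool's x, y, z in units of 0.15 rad (1.0 is 0.15 rad), then the closure, from -1 (fully open) to 1 (shut). In form: [[[tx, ty, tz], [rx, ry, rz], jaw], ...]. A call has 1 to 20 rows; each row shifts and turns the commanded pose from where the row before left it, along the tool's axes as they then stand; what a row does not reach is not made up. A row lasts 1/8 s, in which the tool goes at most 62.5 mm and 10.7 degrees, less where a joint would pass 70% of its speed; a pose out of reach is approached as far as the arm can. A call with a number of a shift or a turn outside -1 to 1 is refused whole. A call with a gripper value outside its range is refused whole. The fingers move at their own pace and stop on an object; "newtons" is the grip in N (left out, the last holds). Time passes only in rows, so rows that do not move let the fingers close. It gives the time, the measured TCP pose, the force, the opening and the grip force at its end, in the units of the state.
- bot.observe(): the state, without advancing time (a new reading comes with each control period).
- grab_frame(name): name is "side" or "top" or "wrist"; returns a dict with "pixels" (384x512x3 uint8, red, green, blue), "depth" (384x512 float32, m along the optical axis (not along the pixel's ray), 0 where there is no reading), "camera_matrix" (3x3 intrinsics, pixels), "distortion" ([k1, k2, p1, p2, k3] as OpenCV has them; the pictures are not rectified), "R" (3x3) and "t" (3): a world point X has camera coordinates R X + t. Camera axes: x right, y down, z forward; pixel columns grow to the right and rows downward; lengths in m; the calibration is good to about 2 mm. A picture is of the moment at which its call begins.
- bot.job_done(): hands the job in; it is judged then, once.
Trained networks look in the newest picture that a camera, given by its name, has taken for a name from the list of things; names that differ only in an ending like _2 or _b are one class to them, and where a whole thing is asked for, a point or a joint stands for the part that bears it (a point fixed in the world has none). Each returns a list of dicts, best first, with "p" (0 to 1); they miss things now and then, are a little off and sometimes report something else, mostly with a low value. They report only what shows in the picture. A call takes as long as a camera call.
- regions_of(thing, camera): "mask" (384x512 bool, what is visible of it) and "box" ([left, top, right, bottom] in pixels, round what is visible of it).
The state is a dict: "clock": time; "qpos": joint angles; "qd": joint speeds; "joint_efforts": joint torques, N m; "position": TCP position; "tool_rot": TCP orientation; "force": force on the tool from outside, world axes, zero at the start; "moment": the same for the moment, N m; "grip_width": finger opening in m; "finger_force": force on a finger pad.
Only numpy, scipy, OpenCV 4.12 (cv2) and the standard library are available. Lean on these libraries where they do the work, as an engineer would, in place of code of your own. Each camera call takes 0.05 s, during which the arm holds its last target. There are 200 camera calls.

## Task

The red lid of the coin case clamped in the vise is snapped on tight: lever it loose with the yellow-handled pry tool, its blade pushed in between the case's front ledge and the lid's overhanging lip, and do not take hold of the lid with the fingers until it has sprung up. Then put the tool down on the bench and lay the loose lid in the pewter dish, without letting the lid fly or fall and without disturbing the cup, loupe and ring gauge.

Things in the scene. Friction and masses are not known exactly. Their poses are not given: they have to be found in the camera images.
- vise: Dark cast iron vise fixed to the bench, base 90 x 190 x 16 mm, jaw tops at z = 80 mm, clamping a cream coin case (outer 60 in x, 50 mm in y, rim at z = 100 mm). Origin: bench level under the case's middle; x points from the ledge side into the case, y along the vise. From the case's front wall (face at x = -30 mm) a cream ledge 44 mm wide juts out to x = -56 mm, its flat top at z = 92 mm
- ledge_edge (a point): middle of the ledge's outer top edge, a good fulcrum: at (-56, 0, 92) mm in the vise frame, with the vise's axes. The gap over the ledge, under the lid's lip, is 8 mm high and 14 mm deep and starts 12 mm in from this edge
- case_rim (a point): where the lid's origin lies when the lid is snapped home: at (-7, 0, 100) mm in the vise frame, with the vise's axes. Two sprung balls inside the case hold the lid's front down: about 10 N at the lip, free once the lip is some 5 mm up
- lid: Red plastic lid with a gold panel, 60 g: plate 74 (x) x 56 (y) x 6 mm, under it a plug 10 mm deep that sits in the case. Origin: centre of the plate's underside; axes as the vise's when home. Its front lip overhangs the ledge, its y sides overhang the case by 3 mm. Levered past the balls, the front springs up and stays about 10 mm high; the lid is then slack and lifts off by its y sides
- lid_front (a point): middle of the lid's front lip, lower edge: at (-37, 0, 0) mm in the lid frame
- pry_tool: Pry tool lying on the bench, 60 g. Yellow handle 90 long x 16 wide x 24 mm high; steel blade 60 long x 14 wide x 3 mm thick leaves its front end at mid height (12 mm above the bench). Origin: under the handle's front end, at its underside; x points to the blade's tip, handle from x = -90 to 0, blade from 0 to 60 mm; centre of mass near x = -20 mm
- tool_tip (a point): middle of the blade's tip: at (60, 0, 12) mm in the tool frame
- dish: Round grey pewter dish, loose, 0.4 kg, rim diameter 160 mm, flat floor about 120 mm across, rim 16 mm high, floor 4 mm thick. Origin: centre of its underside
- cup: blue plastic sorting cup, 64 mm across, 70 mm high, bystander; origin at its underside's centre
- loupe: black jeweller's loupe, 38 mm across, 36 mm high, bystander; origin at its underside's centre
- gauge: brass coin ring gauge, 52 mm across, 10 mm high, bystander; origin at its underside's centre

How it is judged:
By the outcome, as a careful person would: the job done as asked, in the order asked, and still so for the second after the job is handed in, with the robot touching nothing.
It also fails if it takes over 67 s, if anything falls off the work surface, if the arm or the gripper's body presses on something with over 40 N, if the wrist force passes 120 N, or if a joint passes its speed limit or range.

## Working session

There is one attempt and no reset: what is moved stays moved. The work goes in short steps, Python scripts to look and compute and a tool call to move; the robot and the scene stay as the last step left them, time stands still between calls to the robot, and variables do not carry over. Pictures are saved under pics/ and viewed, at most 10 in all, crops included, and the job is handed in when it is done.

Besides the shell and the picture viewer there is one more tool, called as a command line: name --argument value ..., lists and objects as JSON in quotes. play_rows: Moves the arm, as the interface text tells. Its arguments: {"type":"object","properties":{"plan":{"type":"array"},"newtons":{"type":"number"}},"required":["plan"]}

```bash
mkdir -p pics; cat > h.py <<'E'
import numpy as np, cv2
from workcell import bot, grab_frame, regions_of
from scipy.spatial.transform import Rotation as Ro
def cloud(f,mask=None):
    d=f["depth"]; m=d>0
    if mask is not None: m&=mask
    v,u=np.nonzero(m)
    n=cv2.undistortPoints(np.c_[u,v].astype(np.float64)[:,None],f["camera_matrix"],f["distortion"])[:,0]
    z=d[v,u][:,None]; P=np.c_[n*z,z]
    return (P-f["t"])@f["R"], np.c_[u,v]
E
python3 - <<'E'
from h import *
s=bot.observe(); print({k:np.round(v,3).tolist() for k,v in s.items()})
for c in ["top","side"]:
    f=grab_frame(c); cv2.imwrite(f"pics/{c}0.png",f["pixels"][:,:,::-1])
    print(c,"cam at",np.round(-f["R"].T@f["t"],3), np.round(f["R"][2],2))
    for t in ["vise","lid","pry_tool","dish","cup","loupe","gauge"]:
        for r in regions_of(t,c)[:2]:
            P,_=cloud(f,r["mask"])
            if len(P)==0: continue
            print(t,round(r["p"],2),r["box"],len(P),"med",np.round(np.median(P,0),3),"lo",np.round(np.percentile(P,2,axis=0),3),"hi",np.round(np.percentile(P,98,axis=0),3))
E
```

```text
{'clock': 0.0, 'qpos': [-1.319, 0.522, -0.036, 1.6, 0.021, 1.021, -0.113], 'qd': [0.002, 0.001, -0.001, 0.001, -0.002, 0.0, -0.001], 'joint_efforts': [-0.0, -92.712, 1.979, -36.995, 0.018, 0.008, -0.0], 'position': [0.198, 0.593, 0.249], 'tool_rot': [-3.14, 0.0, 2.82], 'force': [-0.738, -0.059, -0.032], 'moment': [0.089, -0.028, 0.034], 'finger_force': 0.0, 'grip_width': 0.085}
top cam at [ 0.433 -0.003  1.479] [ 0.14 -0.01 -0.99]
vise 0.78 [217.7, 178.8, 288.2, 212.9] 1420 med [ 0.634 -0.016  0.041] lo [ 0.589 -0.109  0.009] hi [0.685 0.08  0.093]
lid 0.59 [240.8, 180.1, 267.3, 206.3] 528 med [ 0.635 -0.013  0.106] lo [ 0.599 -0.041  0.1  ] hi [0.67  0.015 0.112]
pry_tool 0.6 [150.1, 219.5, 172.5, 267.2] 265 med [0.491 0.251 0.021] lo [0.437 0.22  0.007] hi [0.562 0.292 0.03 ]
dish 0.94 [325.6, 210.6, 382.8, 263.0] 2348 med [ 0.522 -0.314  0.005] lo [ 0.449 -0.385 -0.002] hi [ 0.593 -0.24   0.019]
cup 0.66 [160.2, 155.5, 178.5, 174.9] 369 med [0.73  0.235 0.031] lo [0.694 0.203 0.   ] hi [0.75  0.258 0.073]
loupe 0.51 [325.9, 156.7, 342.9, 166.1] 114 med [ 0.745 -0.255  0.034] lo [ 
[... 593 characters left out ...]
l 0.91 [158.5, 173.5, 202.8, 203.0] 345 med [0.481 0.24  0.014] lo [0.437 0.217 0.001] hi [0.561 0.286 0.024]
dish 0.75 [246.5, 317.1, 341.1, 384.0] 5562 med [ 0.53  -0.303  0.004] lo [ 0.451 -0.369  0.001] hi [ 0.594 -0.239  0.015]
dish 0.72 [158.1, 175.3, 204.7, 202.6] 349 med [0.48  0.24  0.015] lo [0.436 0.217 0.002] hi [0.558 0.286 0.024]
cup 0.83 [252.0, 149.0, 275.2, 179.9] 591 med [0.719 0.213 0.048] lo [0.695 0.2   0.004] hi [0.752 0.259 0.069]
loupe 0.64 [372.9, 277.6, 391.4, 299.5] 377 med [ 0.741 -0.266  0.026] lo [ 0.731 -0.276  0.002] hi [ 0.759 -0.248  0.036]
gauge 0.67 [336.8, 206.2, 358.7, 224.9] 235 med [ 0.831 -0.029  0.006] lo [ 0.803 -0.054 -0.003] hi [0.859 0.006 0.01 ]
```

```bash
python3 - <<'E'
import cv2,numpy as np
a=cv2.imread("pics/top0.png")[110:280,130:400]; b=cv2.imread("pics/side0.png")[140:384,140:400]
a=cv2.resize(a,None,fx=1.75,fy=1.75); b=cv2.resize(b,None,fx=1.25,fy=1.25)
o=np.zeros((600,480,3),np.uint8); o[:a.shape[0],:a.shape[1]]=a[:,:480]; o[298:298+min(302,b.shape[0]),:b.shape[1]]=b[:302]
cv2.imwrite("pics/c1.png",o)
E
python3 - <<'E'
from h import *
for c in ["top","side"]:
    f=grab_frame(c)
    r=regions_of("lid",c)[0]; P,_=cloud(f,r["mask"]); P=P[abs(P[:,2]-.106)<.006]
    rect=cv2.minAreaRect((P[:,:2]*1000).astype(np.float32)); print("lid",c,rect)
    # gold/cream: vise
    r=regions_of("vise",c)[0]; P,_=cloud(f,r["mask"]); Q=P[abs(P[:,2]-.08)<.006]; print("jaw",cv2.minAreaRect((Q[:,:2]*1000).astype(np.float32)))
    Q=P[P[:,2]<.02]; print("base",len(Q),cv2.minAreaRect((Q[:,:2]*1000).astype(np.float32)))
    r=regions_of("pry_tool",c)[0]; P,uv=cloud(f,r["mask"]); col=f["pixels"][uv[:,1],uv[:,0]].astype(int)
    y=(col[:,0]-col[:,2]>60)
    for n,Q in (("handle",P[y&(P[:,2]>.017)]),("blade",P[~y])):
        print(n,len(Q),Q[:,:2].mean(0).round(4),np.median(Q[:,2]),cv2.minAreaRect((Q[:,:2]*1000).astype(np.float32)))
E
```

```text
lid top ((634.4505004882812, -11.753337860107422), (74.41832733154297, 55.78912353515625), 7.530882358551025)
jaw ((630.6281127929688, -12.121131896972656), (89.65442657470703, 101.66397094726562), 7.632433891296387)
base 540 ((639.38525390625, -13.081222534179688), (93.27619934082031, 197.14752197265625), 7.551107883453369)
handle 168 [0.473  0.2425] 0.023248281313256465 ((473.1600341796875, 242.8438720703125), (90.64087677001953, 15.517346382141113), 27.959047317504883)
blade 70 [0.5394 0.2779] 0.013175758956852014 ((539.0905151367188, 277.2662353515625), (55.703216552734375, 10.979143142700195), 27.21336555480957)
lid side ((636.0250244140625, -13.569995880126953), (76.3791732788086, 59.05325698852539), 9.766804695129395)
jaw ((626.2694702148438, -28.45238494873047), (66.6272201538086, 117.14495086669922), 48.1134033203125)
base 988 ((642.6498413085938, -9.266494750976562), (210.00201416015625, 145.53274536132812), 75.88481903076172)
handle 140 [0.4749 0.2383] 0.021987548368256483 ((474.4891052246094, 240.2750244140625), (86.03984069824219, 16.4685001373291), 28.357669830322266)
blade 41 [0.5382 0.273 ] 0.012440345376067476 ((539.5244750976562, 273.93603515625), (51.821502685546875, 13.544079780578613), 26.894664764404297)
```

View pics/c1.png

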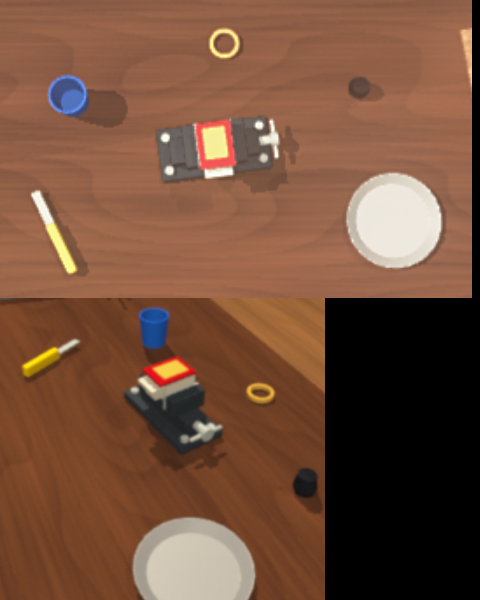

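The crops show the tool on the left with its blade pointing away and to the left. The vise ledge faces the robot, and the dish is at the lower right. The masks agree with this. First I turn the gripper to the tool's heading.

play_rows --plan '[[[0,0,0],[0,0,0.97],-1],[[0,0,0],[0,0,0.97],-1],[[0,0,0],[0,0,0.97],-1],[[0,0,0],[0,0,0.97],-1],[[0,0,0],[0,0,0.97],-1],[[0,0,0],[0,0,0.97],-1],[[0,0,0],[0,0,0.97],-1],[[0,0,0],[0,0,0.97],-1],[[0,0,0],[0,0,0.97],-1],[[0,0,0],[0,0,0.97],-1],[[0,0,0],[0,0,0.97],-1],[[0,0,0],[0,0,0.97],-1],[[0,0,0],[0,0,0.97],-1],[[0,0,0],[0,0,0.97],-1],[[0,0,0],[0,0,0.97],-1],[[0,0,0],[0,0,1.0],-1],[[0,0,0],[0,0,0],-1]]' --newtons 80

```text
clock: 3.32
position: [0.1974, 0.593, 0.2499]
tool_rot: [3.141, -0.0, 0.488]
force: [-0.2, 0.4, -0.1]
grip_width: 0.0854
finger_force: 0.0
```

```bash
cat >> h.py <<'E'
def go(pos,rpy):
    s=bot.observe(); R=Ro.from_euler("xyz",s["tool_rot"]); T=Ro.from_euler("xyz",rpy)
    print("at",np.round(s["position"],4),np.round(s["tool_rot"],3),"q",np.round(s["qpos"],2),"F",np.round(s["force"],1),"w",round(float(s["grip_width"]),4),"ff",np.round(s["finger_force"],1))
    d=np.array(pos)-s["position"]
    print("turn",np.round((R.inv()*T).as_rotvec()/.15,2),"shift(now axes)",np.round(R.inv().apply(d)/.025,2),"shift(target axes)",np.round(T.inv().apply(d)/.025,2))
E
python3 -c "
from h import *
go([.4915,.2509,.12],[np.pi,0,.488])"
```

```text
at [0.1974 0.593  0.2499] [ 3.141 -0.     0.488] q [-1.7   0.58  0.55  1.62 -0.34  1.04 -2.13] F [-0.2  0.4 -0.1] w 0.0854 ff 0.0
turn [ 0. -0.  0.] shift(now axes) [ 3.97 17.6   5.2 ] shift(target axes) [ 3.97 17.6   5.2 ]
```

play_rows --plan '[[[0.22,0.98,0.29],[0,0,0],-1],[[0.22,0.98,0.29],[0,0,0],-1],[[0.22,0.98,0.29],[0,0,0],-1],[[0.22,0.98,0.29],[0,0,0],-1],[[0.22,0.98,0.29],[0,0,0],-1],[[0.22,0.98,0.29],[0,0,0],-1],[[0.22,0.98,0.29],[0,0,0],-1],[[0.22,0.98,0.29],[0,0,0],-1],[[0.22,0.98,0.29],[0,0,0],-1],[[0.22,0.98,0.29],[0,0,0],-1],[[0.22,0.98,0.29],[0,0,0],-1],[[0.22,0.98,0.29],[0,0,0],-1],[[0.22,0.98,0.29],[0,0,0],-1],[[0.22,0.98,0.29],[0,0,0],-1],[[0.22,0.98,0.29],[0,0,0],-1],[[0.22,0.98,0.29],[0,0,0],-1],[[0.22,0.98,0.29],[0,0,0],-1],[[0.22,0.98,0.29],[0,0,0],-1],[[0,0,0],[0,0,0],-1]]'

```text
clock: 5.7
position: [0.4925, 0.2479, 0.1192]
tool_rot: [3.141, 0.0, 0.488]
force: [-0.0, 0.1, -0.5]
grip_width: 0.0854
finger_force: 0.0
```

```bash
python3 - <<'E'
from h import *
go([.4915,.2509,.021],[np.pi,0,.488])
f=grab_frame("wrist"); cv2.imwrite("pics/w1.png",f["pixels"][:,:,::-1])
for r in regions_of("pry_tool","wrist")[:1]:
    P,uv=cloud(f,r["mask"]); col=f["pixels"][uv[:,1],uv[:,0]].astype(int); y=(col[:,0]-col[:,2]>60)
    for n,Q in (("handle",P[y&(P[:,2]>.018)]),("blade",P[~y&(P[:,2]>.008)])):
        print(n,r["p"],len(Q),np.median(Q[:,2]),cv2.minAreaRect((Q[:,:2]*1000).astype(np.float32)))
E
```

```text
at [0.4925 0.2479 0.1192] [3.141 0.    0.488] q [-0.88  0.63  0.44  1.92 -0.41  0.68 -1.28] F [-0.   0.1 -0.5] w 0.0854 ff 0.0
turn [0. 0. 0.] shift(now axes) [ 0.02 -0.13  3.93] shift(target axes) [ 0.02 -0.12  3.93]
handle 0.67 1914 0.023854123552136168 ((475.27593994140625, 242.80499267578125), (88.65728759765625, 14.985380172729492), 27.12146759033203)
blade 0.67 1392 0.013688924883923193 ((540.450439453125, 276.1304626464844), (60.33759689331055, 13.632817268371582), 26.09336280822754)
```

View pics/w1.png

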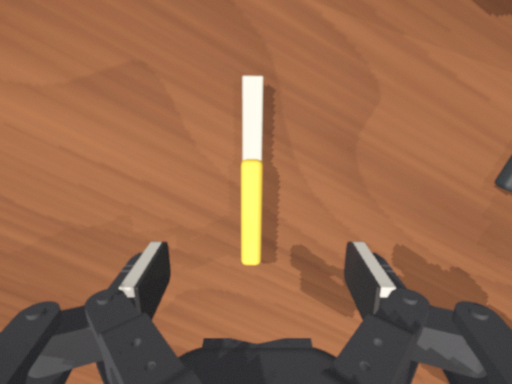

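The wrist view shows the handle at column 252, rows 160–265, between the pads, with its heading a hair less than mine (27.1°). I go down and grip it.

play_rows --plan '[[[0.06,-0.14,0.9],[0,0,0.1],-1],[[0,0,1],[0,0,0],-1],[[0,0,1],[0,0,0],-1],[[0,0,0.7],[0,0,0],-1],[[0,0,0.31],[0,0,0],-1],[[0,0,0],[0,0,0],1],[[0,0,0],[0,0,0],1],[[0,0,0],[0,0,0],1],[[0,0,0],[0,0,0],1],[[0,0,0],[0,0,0],1],[[0,0,0],[0,0,0],1],[[0,0,0],[0,0,0],1],[[0,0,0],[0,0,0],1]]' --newtons 110

```text
clock: 7.42
position: [0.4915, 0.2535, 0.0225]
tool_rot: [-3.141, -0.001, 0.472]
force: [-2.9, -0.8, 13.1]
grip_width: 0.0138
finger_force: 108.3
```

```bash
python3 - <<'E'
from h import *
go([.4923,.2516,.18],[np.pi,0,.131])
E
```

```text
at [0.4915 0.2535 0.0225] [-3.141e+00 -1.000e-03  4.720e-01] q [-0.81  0.79  0.33  1.94 -0.51  0.49 -1.22] F [-2.9 -0.8 13.1] w 0.0138 ff 108.3
turn [-0.   -0.    2.27] shift(now axes) [-0.    0.08 -6.3 ] shift(target axes) [ 0.02  0.08 -6.3 ]
```

Prying will pitch the fingers towards the front, which could run joint 6 out of range. I regrip with the body leaned forward so that prying ends near vertical.

play_rows --plan '[[[0,0,0],[0,0,0],-1],[[0,0,0],[0,0,0],-1],[[0,0,0],[0,0,0],-1],[[0,0,0],[0,0,0],-1],[[0,0,-0.8],[0,0,0],-1],[[0,0,-0.8],[0,0,0],-1],[[-0.3,0,0],[0,-0.9,0],-1],[[-0.3,0,0],[0,-0.9,0],-1],[[0,0,0],[0,-0.9,0],-1],[[0,0,0],[0,0,0],-1]]'

```text
clock: 8.68
position: [0.4788, 0.2468, 0.063]
tool_rot: [3.14, 0.406, 0.472]
force: [0.3, -0.5, -1.1]
grip_width: 0.0851
finger_force: 0.0
```

```bash
python3 - <<'E'
from h import *
f=grab_frame("wrist")
for r in regions_of("pry_tool","wrist")[:1]:
    P,uv=cloud(f,r["mask"]); col=f["pixels"][uv[:,1],uv[:,0]].astype(int); y=(col[:,0]-col[:,2]>60)
    for n,Q in (("handle",P[y&(P[:,2]>.018)]),("blade",P[~y&(P[:,2]>.008)])):
        print(n,r["p"],len(Q),np.median(Q[:,2]),cv2.minAreaRect((Q[:,:2]*1000).astype(np.float32)))
s=bot.observe(); print(Ro.from_euler("xyz",s["tool_rot"]).as_matrix().round(3))
T=Ro.from_euler("xyz",[np.pi,0,.473])*Ro.from_rotvec([0,-.405,0])
go([.4785,.2460,.025],T.as_euler("xyz"))
E
```

```text
handle 0.86 3136 0.02377291424653123 ((474.83612060546875, 244.33914184570312), (89.57206726074219, 15.99493408203125), 27.065406799316406)
blade 0.86 4347 0.013703195741212485 ((538.85791015625, 277.1308288574219), (62.249324798583984, 14.324710845947266), 27.49660301208496)
[[ 0.819  0.455 -0.349]
 [ 0.418 -0.891 -0.179]
 [-0.392  0.001 -0.92 ]]
at [0.4782 0.2464 0.0633] [3.141 0.403 0.472] q [-0.83  0.89  0.43  1.65 -0.38  1.11 -1.33] F [-0.4  0.2  0.5] w 0.0856 ff 0.0
turn [ 0.   -0.01 -0.01] shift(now axes) [0.6  0.02 1.41] shift(target axes) [0.61 0.02 1.41]
```

play_rows --plan '[[[0.21,0,0.46],[0,0,0],-1],[[0.21,0,0.46],[0,0,0],-1],[[0.21,0,0.46],[0,0,0],-1],[[0,0,0],[0,0,0],-1],[[0,0,0],[0,0,0],1],[[0,0,0],[0,0,0],1],[[0,0,0],[0,0,0],1],[[0,0,0],[0,0,0],1],[[0,0,0],[0,0,0],1],[[0,0,0],[0,0,0],1],[[0,0,0],[0,0,0],1]]'

```text
clock: 10.15
position: [0.4791, 0.2471, 0.0254]
tool_rot: [-3.141, 0.404, 0.472]
force: [0.9, -0.1, 6.9]
grip_width: 0.0135
finger_force: 108.2
```

```bash
python3 - <<'E'
from h import *
T=Ro.from_euler("xyz",[np.pi,0,.131])*Ro.from_rotvec([0,-.405,0])
s=bot.observe()
go([s["position"][0],s["position"][1],.17],T.as_euler("xyz"))
go([.45,-.036,.17],T.as_euler("xyz"))
E
```

```text
at [0.4791 0.2471 0.0254] [-3.141  0.404  0.472] q [-0.82  0.95  0.41  1.64 -0.4   1.05 -1.32] F [ 0.9 -0.1  6.9] w 0.0135 ff 108.2
turn [ 0.89 -0.    2.09] shift(now axes) [-2.28 -0.   -5.32] shift(target axes) [-2.28  0.   -5.32]
at [0.4791 0.2471 0.0254] [-3.141  0.404  0.472] q [-0.82  0.95  0.41  1.64 -0.4   1.05 -1.32] F [ 0.9 -0.1  6.9] w 0.0135 ff 108.2
turn [ 0.89 -0.    2.09] shift(now axes) [-7.97  9.56 -2.89] shift(target axes) [-4.7  11.08 -4.28]
```

play_rows --plan '[[[-0.38,0,-0.89],[0,0,0],1],[[-0.38,0,-0.89],[0,0,0],1],[[-0.38,0,-0.89],[0,0,0],1],[[-0.38,0,-0.89],[0,0,0],1],[[-0.38,0,-0.89],[0,0,0],1],[[-0.38,0,-0.89],[0,0,0],1],[[0,0,0],[0.3,0,0.7],1],[[0,0,0],[0.3,0,0.7],1],[[0,0,0],[0.3,0,0.7],1],[[-0.18,1,0.08],[0,0,0],1],[[-0.18,1,0.08],[0,0,0],1],[[-0.18,1,0.08],[0,0,0],1],[[-0.18,1,0.08],[0,0,0],1],[[-0.18,1,0.08],[0,0,0],1],[[-0.18,1,0.08],[0,0,0],1],[[-0.18,1,0.08],[0,0,0],1],[[-0.18,1,0.08],[0,0,0],1],[[-0.18,1,0.08],[0,0,0],1],[[-0.18,1,0.08],[0,0,0],1],[[-0.18,1,0.08],[0,0,0],1]]'

```text
clock: 12.65
position: [0.4606, -0.0343, 0.1693]
tool_rot: [3.142, 0.405, 0.13]
force: [0.2, -0.7, 0.0]
grip_width: 0.0132
finger_force: 107.6
```

```bash
cat >> h.py <<'E'
VO=np.array([.6415,-.011,0]); VY=.131
def vf(P): return Ro.from_euler("z",-VY).apply(P-VO)
def goV(p,tilt):  # p: TCP in vise frame (m), tilt about tool y
    T=Ro.from_euler("xyz",[np.pi,0,VY])*Ro.from_rotvec([0,tilt,0])
    s=bot.observe(); print("TCP vise",vf(np.array(s["position"])).round(4))
    go(Ro.from_euler("z",VY).apply(p)+VO,T.as_euler("xyz"))
E
python3 - <<'E'
from h import *
goV([-.180,0,.1085],-.405)
for c in ["wrist","side","top"]:
    f=grab_frame(c); cv2.imwrite(f"pics/{c}2.png",f["pixels"][:,:,::-1])
    for t in ["pry_tool","lid"]:
      for r in regions_of(t,c)[:1]:
        P,uv=cloud(f,r["mask"]); P=vf(P)
        print(c,t,round(r["p"],2),r["box"],len(P),"lo",np.round(np.percentile(P,3,axis=0),4),"hi",np.round(np.percentile(P,97,axis=0),4))
        if t=="pry_tool":
            col=f["pixels"][uv[:,1],uv[:,0]].astype(int); y=(col[:,0]-col[:,2]>60)
            Q=P[~y]
            print("blade",len(Q)); 
            for a in np.arange(-.15,-.05,.01):
                q=Q[(Q[:,0]>a)&(Q[:,0]<a+.01)]
                if len(q)>5: print(round(a+.005,3),len(q),np.median(q,0).round(4),np.percentile(q[:,1],[5,95]).round(4))
        else:
            q=P[abs(P[:,2]-.106)<.004]; print(cv2.minAreaRect((q[:,:2]*1000).astype(np.float32)))
E
```

```text
TCP vise [-0.1824  0.0005  0.1693]
at [ 0.4606 -0.0343  0.1693] [3.142 0.405 0.13 ] q [-0.48  0.68  0.62  1.83 -0.31  1.16 -1.16] F [ 0.2 -0.7  0. ] w 0.0132 ff 107.6
turn [-0.    0.   -0.01] shift(now axes) [1.05 0.02 2.2 ] shift(target axes) [1.05 0.02 2.2 ]
wrist pry_tool 0.73 [232.6, 20.2, 280.7, 312.5] 10942 lo [-0.2194 -0.0071  0.1563] hi [-0.0843  0.0065  0.1684]
blade 6885
-0.145 244 [-0.1419 -0.0008  0.1575] [-0.0071  0.0061]
-0.135 705 [-0.1348 -0.      0.1576] [-0.0065  0.0062]
-0.125 839 [-0.1248 -0.0004  0.1576] [-0.0068  0.006 ]
-0.115 1003 [-0.1149 -0.0004  0.1576] [-0.0066  0.006 ]
-0.105 1205 [-0.1048 -0.0004  0.1576] [-0.0066  0.006 ]
-0.095 1499 [-0.0947 -0.0004  0.1575] [-0.0066  0.006 ]
-0.085 1339 [-0.0861 -0.0004  0.1575] [-0.0066  0.0059]
side pry_tool 0.81 [171.4, 186.2, 246.6, 219.3] 569 lo [-0.231  -0.0091  0.1451] hi [-0.0855  0.0078  0.1678]
blade 169
-0.145 6 [-0.1422 -0.0053  0.1564] [-0.0061 -0.0019]
-0.135 25 [-0.1347 -0.0019  0.1566] [-0.0072  0.0065]
-0.125 28 [-0.1253 -0.002   0.1563] [-0.0064  0.0058]
-0.115 28 [-0.1151 -0.0014  0.1561] [-0.0075  0.0074]
-0.105 27 [-0.105  -0.0012  0.1565] [-0.0065  0.0054]
-0.095 26 [-0.0944 -0.0021  0.1564] [-0.008   0.0056]
-0.085 14 [-0.0871 -0.0011  0.1566] [-0.007   0.0059]
side lid 0.82 [255.0, 184.2, 297.6, 212.1] 601 lo [-0.0416 -0.0283  0.1001] hi [0.0298 0.0262 0.107 ]
((-5.143589019775391, -1.0875568389892578), (75.253173828125, 58.249237060546875), 0.710399866104126)
```

View pics/wrist2.png

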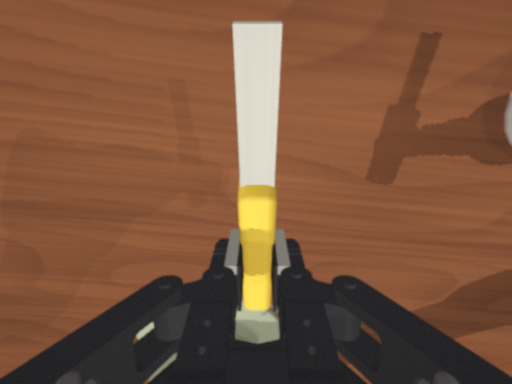

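The wrist view shows the blade straight and level, with its tip near (257, 22). The tip is 101 mm ahead of the TCP. I lower to gap height and measure again.

play_rows --plan '[[[0.34,0,0.72],[0,0,0],1],[[0.34,0,0.72],[0,0,0],1],[[0.34,0,0.72],[0,0,0],1],[[0,0,0],[0,0,0],1]]'

```text
clock: 13.6
position: [0.4622, -0.0324, 0.108]
tool_rot: [3.141, 0.408, 0.129]
force: [-0.4, 0.3, 0.2]
grip_width: 0.0137
finger_force: 107.6
```

```bash
python3 - <<'E'
from h import *
goV([-.180,0,.1098],-.405)
f=grab_frame("side"); cv2.imwrite("pics/side3.png",cv2.resize(f["pixels"][150:240,170:310,::-1],None,fx=5,fy=5,interpolation=cv2.INTER_CUBIC))
r=regions_of("pry_tool","side")[0]; P,uv=cloud(f,r["mask"]); P=vf(P); col=f["pixels"][uv[:,1],uv[:,0]].astype(int); y=(col[:,0]-col[:,2]>60)
Q=P[~y&(P[:,0]>-.13)]; print("blade z",np.median(Q[:,2]),"tip",np.percentile(Q[:,0],99))
P,uv=cloud(f); P=vf(P)
L=P[(P[:,0]>-.056)&(P[:,0]<-.046)&(abs(P[:,1])<.02)&(P[:,2]>.085)&(P[:,2]<.1)]; print("ledge z",len(L),np.median(L[:,2]))
L=P[(abs(P[:,0]+.007)<.02)&(abs(P[:,1])<.02)&(P[:,2]>.09)]; print("lid z",np.median(L[:,2]))
E
```

```text
TCP vise [-0.1806  0.0022  0.108 ]
at [ 0.4622 -0.0324  0.108 ] [3.141 0.408 0.129] q [-0.45  0.77  0.57  1.85 -0.36  1.06 -1.14] F [-0.4  0.3  0.2] w 0.0137 ff 107.6
turn [-0.    0.02 -0.01] shift(now axes) [-0.01  0.09 -0.08] shift(target axes) [-0.01  0.09 -0.08]
blade z 0.09478117314151441 tip -0.08077596865292255
ledge z 65 0.0909709127982718
lid z 0.10575985435717854
```

View pics/side3.png

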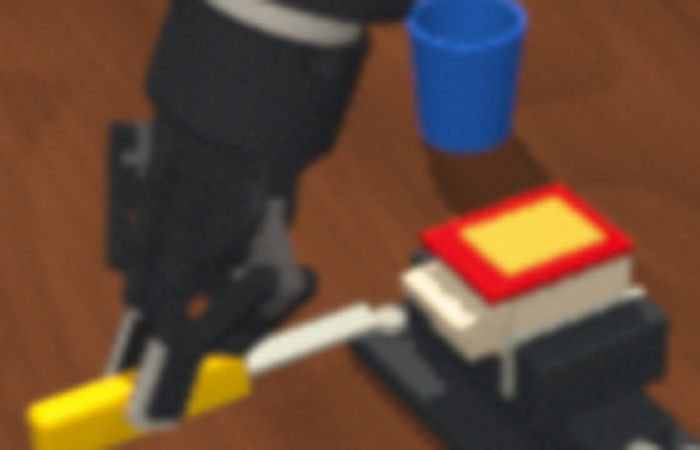

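The side picture shows the blade tip around (395, 320), just short of the ledge edge. By depth the blade is about 2 mm low. I raise it a little and start inserting.

play_rows --plan '[[[-0.03,0.07,-0.06],[0,0,0],1],[[0.21,0,-0.09],[0,0,0],1],[[0.21,0,-0.09],[0,0,0],1],[[0.21,0,-0.09],[0,0,0],1],[[0.21,0,-0.09],[0,0,0],1],[[0.21,0,-0.09],[0,0,0],1],[[0,0,0],[0,0,0],1]]'

```text
clock: 14.58
position: [0.4917, -0.0304, 0.1112]
tool_rot: [3.141, 0.405, 0.13]
force: [0.0, 0.1, -1.0]
grip_width: 0.0138
finger_force: 107.6
```

```bash
python3 - <<'E'
from h import *
goV([-.134,0,.1098],-.405)
f=grab_frame("side")
r=regions_of("pry_tool","side")[0]; P,uv=cloud(f,r["mask"]); P=vf(P); col=f["pixels"][uv[:,1],uv[:,0]].astype(int); y=(col[:,0]-col[:,2]>60)
Q=P[~y&(P[:,0]>-.1)]; print("blade z",np.median(Q[:,2]),"tip",np.percentile(Q[:,0],99),"y",np.percentile(Q[:,1],[5,95]))
E
```

```text
TCP vise [-0.151   0.0003  0.1112]
at [ 0.4917 -0.0304  0.1112] [3.141 0.405 0.13 ] q [-0.44  0.8   0.57  1.77 -0.36  1.11 -1.15] F [ 0.   0.1 -1. ] w 0.0138 ff 107.6
turn [-0.   -0.   -0.01] shift(now axes) [ 0.65  0.01 -0.22] shift(target axes) [ 0.65  0.01 -0.22]
blade z 0.09827181481301481 tip -0.05334418247272604 y [-0.00716153  0.00592688]
```

play_rows --plan '[[[0.03,0,0.07],[0,0,0],1],[[0.21,0,-0.09],[0,0,0],1],[[0.21,0,-0.09],[0,0,0],1],[[0.21,0,-0.09],[0,0,0],1],[[0,0,0],[0,0,0],1]]'

```text
clock: 15.3
position: [0.5088, -0.0282, 0.1093]
tool_rot: [3.141, 0.405, 0.13]
force: [-0.9, -0.4, -1.8]
grip_width: 0.0133
finger_force: 107.6
```

```bash
python3 - <<'E'
from h import *
goV([-.134,0,.1098],-.405)
f=grab_frame("side"); cv2.imwrite("pics/side4.png",cv2.resize(f["pixels"][150:240,170:310,::-1],None,fx=5,fy=5,interpolation=cv2.INTER_CUBIC))
r=regions_of("pry_tool","side")[0]; P,uv=cloud(f,r["mask"]); P=vf(P); col=f["pixels"][uv[:,1],uv[:,0]].astype(int); y=(col[:,0]-col[:,2]>60)
Q=P[~y&(P[:,0]>-.1)]; print("blade z",np.median(Q[:,2]),"tip",np.percentile(Q[:,0],99),"y",np.percentile(Q[:,1],[5,95]))
E
```

```text
TCP vise [-0.1338  0.0003  0.1093]
at [ 0.5088 -0.0282  0.1093] [3.141 0.405 0.13 ] q [-0.43  0.82  0.56  1.72 -0.37  1.13 -1.15] F [-0.9 -0.4 -1.8] w 0.0133 ff 107.6
turn [-0.   -0.   -0.01] shift(now axes) [-0.02  0.01 -0.02] shift(target axes) [-0.02  0.01 -0.02]
blade z 0.09610237206240996 tip -0.04113445267000006 y [-0.00755026  0.00639918]
```

View pics/side4.png

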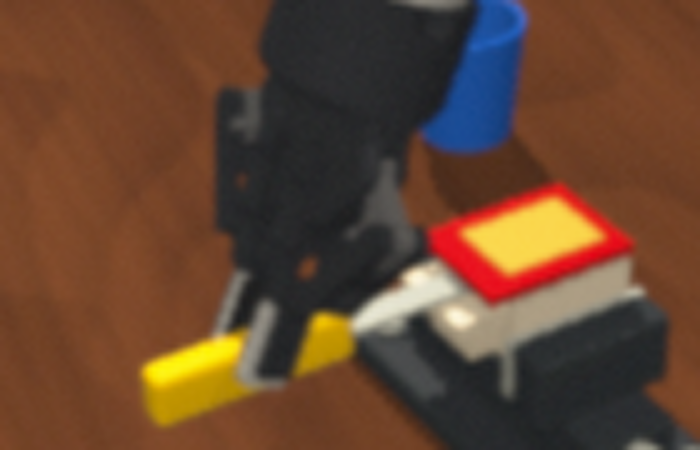

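The blade now shows entering under the lip at about (450, 285). I lever about the ledge edge, slowly.

play_rows --plan '[[[0.03,0,0.07],[0,0,0],1],[[0.045,0,0.186],[0,0.4,0],1],[[0.045,0,0.186],[0,0.4,0],1],[[0.045,0,0.186],[0,0.4,0],1],[[0.045,0,0.186],[0,0.4,0],1],[[0,0,0],[0,0,0],1]]' --newtons 120

```text
clock: 16.15
position: [0.5062, -0.0285, 0.0886]
tool_rot: [-3.141, 0.166, 0.129]
force: [-0.1, -0.5, -0.8]
grip_width: 0.013
finger_force: 120.2
```

```bash
cat >> h.py <<'E'
def look():
    f=grab_frame("side")
    r=regions_of("pry_tool","side")[0]; P,uv=cloud(f,r["mask"]); P=vf(P); col=f["pixels"][uv[:,1],uv[:,0]].astype(int); y=(col[:,0]-col[:,2]>60)
    Q=P[~y&(P[:,0]>-.11)&(P[:,2]>.05)]
    if len(Q)>10: print("blade slope",np.polyfit(Q[:,0],Q[:,2],1),"tip",np.percentile(Q[:,0],98))
    r=regions_of("lid","side")[0]; P,uv=cloud(f,r["mask"]); P=vf(P); P=P[P[:,2]>.1]
    A=np.c_[P[:,0],P[:,1],np.ones(len(P))]; c=np.linalg.lstsq(A,P[:,2],rcond=None)[0]
    print("lid",round(r["p"],2),"med",np.median(P,0).round(4),"plane",c.round(4),"front top z",(c@[-.044,0,1]).round(4))
    return f
E
python3 - <<'E'
from h import *
goV([-.134,0,.1098],-.405+.24); look()
E
```

```text
TCP vise [-0.1364  0.0004  0.0886]
at [ 0.5062 -0.0285  0.0886] [-3.141  0.166  0.129] q [-0.43  0.73  0.53  1.92 -0.45  0.79 -1.08] F [-0.1 -0.5 -0.8] w 0.013 ff 120.2
turn [-0.01  0.   -0.01] shift(now axes) [-0.04  0.01 -0.85] shift(target axes) [-0.04  0.01 -0.85]
blade slope [0.24111648 0.10809394] tip -0.044151254242563075Traceback (most recent call last):
  File "<stdin>", line 2, in <module>
  File "h.py", line 27, in look
    r=regions_of("lid","side")[0]; P,uv=cloud(f,r["mask"]); P=vf(P); P=P[P[:,2]>.1]
      ~~~~~~~~~~~~~~~~~~~~~~~~^^^
IndexError: list index out of range
```

play_rows --plan '[[[0.085,0,0.17],[0,0.4,0],1],[[0.045,0,0.186],[0,0.4,0],1],[[0.045,0,0.186],[0,0.4,0],1],[[0,0,0],[0,0,0],1]]'

```text
clock: 16.8
position: [0.5092, -0.028, 0.0743]
tool_rot: [-3.141, -0.013, 0.129]
force: [-2.2, 0.2, -5.6]
grip_width: 0.0132
finger_force: 119.7
```

```bash
sed -i 's/    r=regions_of("lid","side")\[0\]/    rr=regions_of("lid","side")\n    if not rr: return f\n    r=rr[0]/' h.py
python3 - <<'E'
from h import *
goV([-.134,0,.1098],-.405+.42); look()
E
```

```text
TCP vise [-0.1334  0.0004  0.0743]
at [ 0.5092 -0.028   0.0743] [-3.141 -0.013  0.129] q [-0.38  0.67  0.44  2.05 -0.56  0.52 -0.98] F [-2.2  0.2 -5.6] w 0.0132 ff 119.7
turn [-0.    0.01 -0.01] shift(now axes) [-0.01  0.02 -1.42] shift(target axes) [-0.    0.02 -1.42]
blade slope [0.42772535 0.11738431] tip -0.04404036275482611
lid 0.69 med [-0.0094 -0.0047  0.1066] plane [-0.0253  0.0182  0.1062] front top z 0.1073
```

play_rows --plan '[[[0.045,0,0.19],[0,0.4,0],1],[[0.045,0,0.2],[0,0.4,0],1],[[0.045,0,0.2],[0,0.4,0],1],[[0,0,0],[0,0,0],1]]'

```text
clock: 17.45
position: [0.5143, -0.0277, 0.06]
tool_rot: [-3.141, -0.194, 0.128]
force: [0.2, -0.2, 0.4]
grip_width: 0.0132
finger_force: 120.5
```

```bash
python3 - <<'E'
from h import *
goV([-.134,0,.1098],-.405+.6); look()
E
```

```text
TCP vise [-1.283e-01  1.000e-04  6.000e-02]
at [ 0.5143 -0.0277  0.06  ] [-3.141 -0.194  0.128] q [-0.21  0.62  0.2   2.18 -0.7   0.21 -0.81] F [ 0.2 -0.2  0.4] w 0.0132 ff 120.5
turn [-0.    0.   -0.02] shift(now axes) [ 0.16  0.   -2.  ] shift(target axes) [ 0.16  0.   -2.  ]
blade slope [0.69048765 0.13222618] tip -0.040881006329678206
lid 0.73 med [-0.0079 -0.0051  0.1103] plane [-0.1165  0.0291  0.1094] front top z 0.1145
```

The lid's front has sprung up about 10 mm and the load is gone. I reverse the lever motion, then draw the blade out.

play_rows --plan '[[[-0.055,0,-0.28],[0,-0.6,0],1],[[-0.055,0,-0.28],[0,-0.6,0],1],[[-0.055,0,-0.28],[0,-0.6,0],1],[[-0.055,0,-0.28],[0,-0.6,0],1],[[-0.055,0,-0.28],[0,-0.6,0],1],[[-0.055,0,-0.28],[0,-0.6,0],1],[[0,0,0],[0,0,0],1]]'

```text
clock: 18.48
position: [0.5086, -0.0279, 0.1018]
tool_rot: [3.139, 0.345, 0.131]
force: [0.6, -0.1, 1.0]
grip_width: 0.0133
finger_force: 120.7
```

```bash
python3 - <<'E'
from h import *
goV([-.18,0,.1098],-.405); look()
E
```

```text
TCP vise [-0.1339  0.0006  0.1018]
at [ 0.5086 -0.0279  0.1018] [3.139 0.345 0.131] q [-0.46  0.81  0.6   1.77 -0.41  1.05 -1.11] F [ 0.6 -0.1  1. ] w 0.0133 ff 120.7
turn [ 0.01 -0.4  -0.  ] shift(now axes) [-1.84  0.02  0.32] shift(target axes) [-1.82  0.02  0.43]
blade slope [-0.00074874  0.09327234] tip -0.0366186953579676
lid 0.76 med [-0.0079 -0.0048  0.1104] plane [-0.1182  0.0248  0.1094] front top z 0.1146
```

play_rows --plan '[[[-0.46,0,0.13],[0,0,0],1],[[-0.45,0,0.16],[0,0,0],1],[[-0.45,0,0.16],[0,0,0],1],[[-0.45,0,0.16],[0,0,0],1],[[-0.45,0,0.16],[0,0,0],1],[[0,0,0],[0,0,0],1],[[0.09,-0.98,-0.03],[0,0,0],1],[[0.09,-0.98,-0.03],[0,0,0],1],[[0.09,-0.98,-0.03],[0,0,0],1],[[0.09,-0.98,-0.03],[0,0,0],1],[[0.09,-0.98,-0.03],[0,0,0],1],[[0.09,-0.98,-0.03],[0,0,0],1],[[0.09,-0.98,-0.03],[0,0,0],1],[[0.09,-0.98,-0.03],[0,0,0],1],[[0,0,0],[0,0,0],1]]'

```text
clock: 20.5
position: [0.4417, 0.1629, 0.1021]
tool_rot: [-3.141, 0.345, 0.132]
force: [-0.0, -0.6, -0.3]
grip_width: 0.013
finger_force: 120.3
```

```bash
python3 - <<'E'
from h import *
s=bot.observe();p=s["position"]
go([p[0],p[1],.03],s["tool_rot"])
f=grab_frame("side")
r=regions_of("pry_tool","side")[0]; P,uv=cloud(f,r["mask"]); P=vf(P); col=f["pixels"][uv[:,1],uv[:,0]].astype(int); y=(col[:,0]-col[:,2]>60)
t=vf(p); Q=P-t; B=Q[~y&(Q[:,0]>.04)]; print("blade",np.polyfit(B[:,0],B[:,2],1)); H=Q[y]; print("handle lo",np.percentile(H,2,axis=0).round(4))
rr=regions_of("lid","side")[0]; P,_=cloud(f,rr["mask"]); P=vf(P); print("lid",np.percentile(P,[3,50,97],axis=0).round(4))
E
```

```text
at [0.4417 0.1629 0.1021] [-3.141  0.345  0.132] q [-0.79  0.75  0.55  1.88 -0.51  1.02 -1.38] F [-0.  -0.6 -0.3] w 0.013 ff 120.3
turn [0. 0. 0.] shift(now axes) [0.97 0.   2.71] shift(target axes) [0.97 0.   2.71]
blade [ 0.18759686 -0.08801532]
handle lo [ 0.1354 -0.2276 -0.1044]
lid [[-0.0399 -0.0282  0.1045]
 [-0.0075 -0.0052  0.1107]
 [ 0.0286  0.0245  0.115 ]]
```

play_rows --plan '[[[0.31,0,0.87],[0,0,0],1],[[0.31,0,0.87],[0,0,0],1],[[0.25,0,0.7],[0,0,0],1],[[0.1,0,0.27],[0,0,0],1],[[0.04,0,0.11],[0,0,0],1],[[0,0,0],[0,0,0],1]]'

```text
clock: 21.4
position: [0.4417, 0.1605, 0.028]
tool_rot: [3.142, 0.345, 0.129]
force: [-0.7, -2.1, 3.4]
grip_width: 0.0132
finger_force: 120.9
```

```bash
python3 - <<'E'
from h import *
s=bot.observe();p=np.array(s["position"])
go([p[0],p[1],.025],s["tool_rot"])
f=grab_frame("top")
for r in regions_of("pry_tool","top")[:2]:
    P,uv=cloud(f,r["mask"]); print(r["p"],np.percentile(P-p,[3,50,97],axis=0).round(4))
E
```

```text
at [0.4417 0.1605 0.028 ] [3.142 0.345 0.129] q [-0.74  0.87  0.49  1.89 -0.58  0.89 -1.32] F [-0.7 -2.1  3.4] w 0.0132 ff 120.9
turn [0. 0. 0.] shift(now axes) [ 0.04 -0.    0.11] shift(target axes) [ 0.04 -0.    0.11]
0.62 [[-0.0499 -0.0126 -0.0132]
 [-0.025  -0.0039 -0.0036]
 [ 0.0007  0.0048  0.0021]]
```

The tool is resting on the bench, so I release it and back off.

play_rows --plan '[[[0,0,0],[0,0,0],-1],[[0,0,0],[0,0,0],-1],[[0,0,0],[0,0,0],-1],[[0,0,0],[0,0,0],-1],[[0,0,-0.6],[0,0,0],-1],[[0,0,-1],[0,0,0],-1],[[0,0,-1],[0,0,0],-1],[[0,0,-1],[0,0,0],-1],[[0,0,-1],[0,0,0],-1],[[0,0,-1],[0,0,0],-1],[[0,0,-1],[0,0,0],-1],[[0,0,0],[0,0.8,0],-1],[[0,0,0],[0,0.8,0],-1],[[0,0,0],[0,0.8,0],-1],[[0,0,0],[0,0.7,0],-1],[[0,0,0],[0,0,0],-1]]' --newtons 40

```text
clock: 23.5
position: [0.4962, 0.1682, 0.1837]
tool_rot: [-3.14, -0.12, 0.13]
force: [0.2, 0.3, -0.3]
grip_width: 0.0851
finger_force: 0.0
```

```bash
python3 - <<'E'
from h import *
goV([-.010,0,.19],.118)
f=grab_frame("top"); g=look()
r=regions_of("lid","top")
for q in r[:1]:
    P,uv=cloud(f,q["mask"]); P=vf(P); P=P[P[:,2]>.098]; print(q["p"],cv2.minAreaRect((P[:,:2]*1000).astype(np.float32)),np.percentile(P,[2,50,98],axis=0).round(4))
    A=np.c_[P[:,0],P[:,1],np.ones(len(P))]; print("plane top",np.linalg.lstsq(A,P[:,2],rcond=None)[0].round(4))
for t in ["pry_tool","dish"]:
  for q in regions_of(t,"top")[:2]:
    P,uv=cloud(f,q["mask"]); print(t,round(q["p"],2),np.percentile(P,[2,50,98],axis=0).round(4).tolist())
E
```

```text
TCP vise [-0.1206  0.1967  0.1837]
at [0.4962 0.1682 0.1837] [-3.14 -0.12  0.13] q [-0.96  0.49  0.67  2.05 -0.47  0.63 -1.44] F [ 0.2  0.3 -0.3] w 0.0851 ff 0.0
turn [-0.01 -0.01 -0.01] shift(now axes) [4.43 7.86 0.27] shift(target axes) [4.42 7.87 0.27]
lid 0.64 med [-0.0081 -0.0061  0.1106] plane [-0.1224  0.0287  0.1095] front top z 0.1149
0.76 ((-6.271236419677734, 0.2762336730957031), (73.96570587158203, 55.499114990234375), 0.4236542582511902) [[-0.0414 -0.0258  0.1033]
 [-0.0076  0.0005  0.1111]
 [ 0.0281  0.0263  0.1193]]
plane top [-0.1374 -0.0008  0.1101]
pry_tool 0.62 [[0.3968, 0.1477, 0.0126], [0.4054, 0.153, 0.0235], [0.4169, 0.1593, 0.0312]]
dish 0.58 [[0.4519, -0.3845, -0.0025], [0.52, -0.3152, 0.0053], [0.5926, -0.2438, 0.0183]]
```

play_rows --plan '[[[0.56,0.98,0.03],[0,0,0],-1],[[0.56,0.98,0.03],[0,0,0],-1],[[0.56,0.98,0.03],[0,0,0],-1],[[0.56,0.98,0.03],[0,0,0],-1],[[0.56,0.98,0.03],[0,0,0],-1],[[0.56,0.98,0.03],[0,0,0],-1],[[0.56,0.98,0.03],[0,0,0],-1],[[0.56,0.98,0.03],[0,0,0],-1],[[0,0,0],[0,0,0],-1]]'

```text
clock: 24.98
position: [0.634, -0.0143, 0.1899]
tool_rot: [3.14, -0.12, 0.127]
force: [0.6, 0.9, -0.6]
grip_width: 0.0854
finger_force: 0.0
```

```bash
python3 - <<'E'
from h import *
goV([-.008,0,.108],.13)
f=grab_frame("wrist"); cv2.imwrite("pics/w5.png",f["pixels"][:,:,::-1])
for q in regions_of("lid","wrist")[:1]:
    P,uv=cloud(f,q["mask"]); P=vf(P); P=P[P[:,2]>.1]; print(q["p"],cv2.minAreaRect((P[:,:2]*1000).astype(np.float32)),np.percentile(P,[2,50,98],axis=0).round(4))
f=grab_frame("side")
for q in regions_of("pry_tool","side")[:2]:
    P,uv=cloud(f,q["mask"]); print(round(q["p"],2),np.percentile(P,[2,50,98],axis=0).round(4).tolist())
E
```

```text
TCP vise [-0.0079 -0.0023  0.1899]
at [ 0.634  -0.0143  0.1899] [ 3.14  -0.12   0.127] q [-0.46  0.63  0.59  1.76 -0.5   0.78 -1.08] F [ 0.6  0.9 -0.6] w 0.0854 ff 0.0
turn [ 0.01  0.07 -0.03] shift(now axes) [-0.4  -0.1   3.25] shift(target axes) [-0.43 -0.09  3.25]
0.68 ((-2.622073173522949, -69.25717163085938), (3.167912483215332, 8.235567092895508), 35.13314437866211) [[-0.0059 -0.0732  0.2282]
 [-0.0015 -0.0693  0.2316]
 [-0.0009 -0.0665  0.2326]]
```

View pics/w5.png

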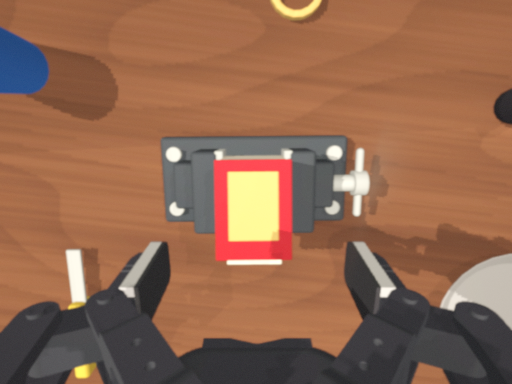

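The wrist view shows the lid raised at columns 215–292, centred between the pads, with the tool lying at the left. I descend and grip the lid's y sides.

play_rows --plan '[[[-0.1,-0.1,0.8],[0,0.07,0],-1],[[-0.1,0,0.8],[0,0,0],-1],[[-0.1,0,0.8],[0,0,0],-1],[[-0.07,0,0.55],[0,0,0],-1],[[-0.04,0,0.3],[0,0,0],-1],[[0,0,0],[0,0,0],-1],[[0,0,0],[0,0,0],1],[[0,0,0],[0,0,0],1],[[0,0,0],[0,0,0],1],[[0,0,0],[0,0,0],1],[[0,0,0],[0,0,0],1],[[0,0,0],[0,0,0],1]]' --newtons 40

```text
clock: 26.68
position: [0.6336, -0.0102, 0.109]
tool_rot: [3.141, -0.132, 0.129]
force: [-2.4, -4.4, 6.1]
grip_width: 0.0549
finger_force: 41.4
```

```bash
python3 - <<'E'
from h import *
goV([-.008,0,.17],.13); look()
E
```

```text
TCP vise [-0.0078  0.0018  0.109 ]
at [ 0.6336 -0.0102  0.109 ] [ 3.141 -0.132  0.129] q [-0.4   0.72  0.49  1.81 -0.59  0.61 -1.  ] F [-2.4 -4.4  6.1] w 0.0549 ff 41.4
turn [ 0.01 -0.01 -0.01] shift(now axes) [ 0.31  0.08 -2.42] shift(target axes) [ 0.31  0.07 -2.42]
lid 0.67 med [-0.0226 -0.0006  0.1119] plane [-0.1086  0.0242  0.1094] front top z 0.1142
```

play_rows --plan '[[[0.03,0.07,-0.2],[0,0,0],1],[[0.03,0,-0.2],[0,0,0],1],[[0.05,0,-0.4],[0,0,0],1],[[0.1,0,-0.8],[0,0,0],1],[[0.1,0,-0.8],[0,0,0],1],[[0.1,0,-0.8],[0,0,0],1],[[0,0,0],[0,-0.87,0],1],[[0,0,0],[0,0,0],1]]'

```text
clock: 27.82
position: [0.6341, -0.0105, 0.1892]
tool_rot: [3.141, -0.0, 0.131]
force: [-0.6, -0.7, -1.1]
grip_width: 0.0548
finger_force: 42.5
```

```bash
python3 - <<'E'
from h import *
f=look()
cv2.imwrite("pics/side6.png",cv2.resize(f["pixels"][130:384,160:400,::-1],None,fx=2.3,fy=2.3))
go([.521,-.3125,.19],[np.pi,0,.131])
E
```

```text
lid 0.92 med [-0.0203 -0.0027  0.1938] plane [-0.2466  0.0709  0.1883] front top z 0.1992
at [ 0.6328 -0.0113  0.1888] [ 3.142e+00 -1.000e-03  1.290e-01] q [-0.46  0.69  0.61  1.66 -0.47  0.95 -1.12] F [ 0.4 -0.5 -0.1] w 0.0548 ff 42.5
turn [ 0.   -0.01 -0.01] shift(now axes) [-5.99 11.37 -0.06] shift(target axes) [-6.01 11.36 -0.05]
```

View pics/side6.png

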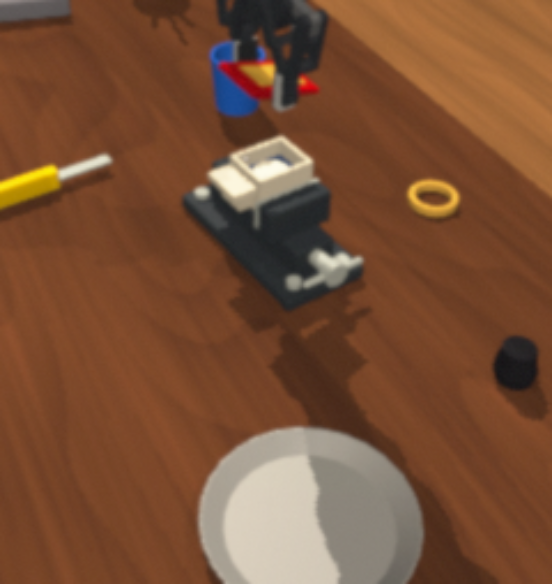

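The side view shows the lid held at about (265, 80), with the open case below, the tool lying on the bench, and the bystanders untouched. Next I carry it to the dish.

play_rows --plan '[[[-0.5,0.95,0],[0,0,0],1],[[-0.5,0.95,0],[0,0,0],1],[[-0.5,0.95,0],[0,0,0],1],[[-0.5,0.95,0],[0,0,0],1],[[-0.5,0.95,0],[0,0,0],1],[[-0.5,0.95,0],[0,0,0],1],[[-0.5,0.95,0],[0,0,0],1],[[-0.5,0.95,0],[0,0,0],1],[[-0.5,0.95,0],[0,0,0],1],[[-0.5,0.95,0],[0,0,0],1],[[-0.5,0.95,0],[0,0,0],1],[[-0.5,0.95,0],[0,0,0],1],[[0,0,0],[0,0,0],1],[[0,0,0],[0,0,0],1]]'

```text
clock: 29.72
position: [0.5212, -0.3126, 0.1889]
tool_rot: [-3.141, -0.001, 0.13]
force: [0.3, -0.3, 0.0]
grip_width: 0.0543
finger_force: 42.5
```

```bash
python3 - <<'E'
from h import *
go([.522,-.313,.06],[np.pi,0,.131])
p=np.array(bot.observe()["position"])
for c in ["side","top"]:
  f=grab_frame(c)
  for q in regions_of("lid",c)[:1]:
    P,uv=cloud(f,q["mask"]); col=f["pixels"][uv[:,1],uv[:,0]].astype(int); k=(col[:,0]-col[:,2]>50)
    P=Ro.from_euler("z",-.131).apply(P-p)[k]; k=abs(P[:,2])<.04; P=P[k]
    A=np.c_[P[:,:2],np.ones(len(P))]
    for _ in range(3):
        cc=np.linalg.lstsq(A,P[:,2],rcond=None)[0]; g=abs(A@cc-P[:,2])<.004; A=A[g];P=P[g]
    print(c,len(P),"plane",cc.round(4),np.percentile(P,[2,98],axis=0).round(4).tolist())
E
```

```text
at [ 0.5212 -0.3126  0.1889] [-3.141e+00 -1.000e-03  1.300e-01] q [ 0.05  0.64  0.6   1.73 -0.44  0.91 -0.61] F [ 0.3 -0.3  0. ] w 0.0543 ff 42.5
turn [-0.   -0.01 -0.01] shift(now axes) [0.03 0.02 5.16] shift(target axes) [0.03 0.02 5.16]
side 760 plane [-0.2262  0.0478  0.0019] [[-0.0317, -0.0273, -0.0019], [0.0156, 0.0245, 0.0098]]
top 39 plane [-2.255e-01  6.350e-02  1.000e-04] [[0.0212, 0.0025, -0.0102], [0.0373, 0.0268, -0.001]]
```

The lid sits about 0.22 rad nose-up in the grip. I half-level it and lower it until it touches.

play_rows --plan '[[[0,0,0],[0,-0.7,0],1],[[0.1,0,0.95],[0,0,0],1],[[0.1,0,0.95],[0,0,0],1],[[0.1,0,0.95],[0,0,0],1],[[0.1,0,0.95],[0,0,0],1],[[0.1,0,0.95],[0,0,0],1],[[0.1,0,0.95],[0,0,0],1],[[0.05,0,0.5],[0,0,0],1],[[0.01,0,0.1],[0,0,0],1],[[0,0,0],[0,0,0],1]]'

```text
clock: 31.18
position: [0.5214, -0.3133, 0.0311]
tool_rot: [3.141, 0.104, 0.13]
force: [0.1, 0.6, -0.3]
grip_width: 0.0551
finger_force: 42.5
```

```bash
cat > l.py <<'E'
from h import *
go([.522,-.313,.025],[np.pi,0,.131])
p=np.array(bot.observe()["position"])
f=grab_frame("side")
for q in regions_of("lid","side")[:1]:
    P,uv=cloud(f,q["mask"]); col=f["pixels"][uv[:,1],uv[:,0]].astype(int); k=(col[:,0]-col[:,2]>50)
    P=Ro.from_euler("z",-.131).apply(P-p)[k]; k=abs(P[:,2])<.04; P=P[k]
    A=np.c_[P[:,:2],np.ones(len(P))]
    for _ in range(3):
        cc=np.linalg.lstsq(A,P[:,2],rcond=None)[0]; g=abs(A@cc-P[:,2])<.004; A=A[g];P=P[g]
    print(len(P),"plane",cc.round(4),np.percentile(P+[0,0,p[2]],[2,98],axis=0).round(4).tolist())
E
python3 l.py
```

```text
at [ 0.5214 -0.3133  0.0311] [3.141 0.104 0.13 ] q [ 0.09  0.9   0.5   1.72 -0.5   0.74 -0.6 ] F [ 0.1  0.6 -0.3] w 0.0551 ff 42.5
turn [ 0.    0.7  -0.01] shift(now axes) [ 0.05 -0.01  0.24] shift(target axes) [ 0.02 -0.01  0.25]
```

play_rows --plan '[[[0.01,0,0.1],[0,0,0],1],[[0.01,0,0.1],[0,0,0],1],[[0.01,0,0.08],[0,0,0],1],[[0,0,0],[0,0,0],1]]' --newtons 25

```text
clock: 31.78
position: [0.5209, -0.3133, 0.0239]
tool_rot: [-3.141, 0.105, 0.129]
force: [-5.1, 2.2, 11.3]
grip_width: 0.0547
finger_force: 43.5
```

```bash
python3 l.py
```

```text
at [ 0.5209 -0.3133  0.0239] [-3.141  0.105  0.129] q [ 0.1   0.91  0.5   1.72 -0.51  0.73 -0.6 ] F [-5.1  2.2 11.3] w 0.0547 ff 43.5
turn [-0.    0.7  -0.01] shift(now axes) [ 0.04 -0.   -0.05] shift(target axes) [ 0.05 -0.   -0.05]
715 plane [-0.3153  0.0438  0.0021] [[-0.0312, -0.027, 0.02], [0.0189, 0.0265, 0.0366]]
```

The sign was wrong: the lid's +x end is the low one. I raise it, turn the other way, and lower again.

play_rows --plan '[[[-0.05,0,-0.5],[0,0,0],1],[[-0.05,0,-0.5],[0,0,0],1],[[0,0,0],[0,0.8,0],1],[[0,0,0],[0,0.8,0],1],[[-0.06,0,0.5],[0,0,0],1],[[-0.04,0,0.3],[0,0,0],1],[[0,0,0],[0,0,0],1]]' --newtons 40

```text
clock: 32.75
position: [0.5219, -0.3125, 0.0276]
tool_rot: [-3.141, -0.133, 0.131]
force: [0.5, -0.7, -0.6]
grip_width: 0.0548
finger_force: 42.6
```

```bash
python3 l.py
```

```text
at [ 0.5219 -0.3125  0.0276] [-3.141 -0.133  0.131] q [ 0.28  0.8   0.29  1.87 -0.67  0.47 -0.37] F [ 0.5 -0.7 -0.6] w 0.0548 ff 42.6
turn [-0.   -0.89 -0.  ] shift(now axes) [-0.01  0.02  0.1 ] shift(target axes) [0.   0.02 0.1 ]
580 plane [-0.0867  0.0392  0.0022] [[-0.0324, -0.027, 0.0282], [-0.0003, 0.0266, 0.034]]
```

play_rows --plan '[[[-0.01,0,0.1],[0,0,0],1],[[-0.01,0,0.08],[0,0,0],1],[[0,0,0],[0,0,0],1]]'

```text
clock: 33.22
position: [0.5216, -0.3131, 0.0238]
tool_rot: [-3.142, -0.135, 0.13]
force: [1.1, -0.9, -0.3]
grip_width: 0.0547
finger_force: 42.6
```

play_rows --plan '[[[-0.01,0,0.08],[0,0,0],1],[[0,0,0.06],[0,0,0],1],[[0,0,0],[0,0,0],1]]'

```text
clock: 33.6
position: [0.5218, -0.3131, 0.0204]
tool_rot: [-3.142, -0.135, 0.13]
force: [-0.3, 0.8, -0.6]
grip_width: 0.0545
finger_force: 42.6
```

play_rows --plan '[[[0,0,0.06],[0,0,0],1],[[0,0,0.05],[0,0,0],1],[[0,0,0],[0,0,0],1]]'

```text
clock: 33.98
position: [0.5221, -0.3132, 0.0192]
tool_rot: [-3.141, -0.136, 0.129]
force: [-12.2, 6.9, 34.5]
grip_width: 0.0549
finger_force: 58.1
```

play_rows --plan '[[[0,0,-0.05],[0,0,0],1],[[0,0,0],[0,0,0],-0.5],[[0,0,0],[0,0,0],-0.65],[[0,0,0],[0,0,0],-0.65],[[0,0,0],[0,0,0],-0.65]]'

```text
clock: 34.6
position: [0.522, -0.3131, 0.0189]
tool_rot: [3.142, -0.135, 0.13]
force: [0.0, 0.4, 0.7]
grip_width: 0.0706
finger_force: 0.0
```

```bash
python3 l.py
```

```text
at [ 0.522  -0.3131  0.0189] [ 3.142 -0.135  0.13 ] q [ 0.29  0.81  0.28  1.87 -0.68  0.45 -0.36] F [0.  0.4 0.7] w 0.0706 ff 0.0
turn [ 0.   -0.9  -0.01] shift(now axes) [ 0.03 -0.   -0.24] shift(target axes) [-0.   -0.   -0.24]
691 plane [ 0.0209 -0.0021  0.0009] [[-0.0346, -0.0264, 0.0165], [0.003, 0.0276, 0.0217]]
```

Released, and the lid lies flat with its top at about 20 mm. I rise straight up.

play_rows --plan '[[[0.04,0,-0.3],[0,0,0],-0.65],[[0.07,0,-0.5],[0,0,0],-0.65],[[0.13,0,-0.95],[0,0,0],-0.65],[[0.13,0,-0.95],[0,0,0],-0.65],[[0.13,0,-0.95],[0,0,0],-0.65],[[0.13,0,-0.95],[0,0,0],-0.65],[[0.13,0,-0.95],[0,0,0],-0.65],[[0.13,0,-0.95],[0,0,0],-0.65],[[0,0,0],[0,0,0],-0.65]]'

```text
clock: 35.83
position: [0.5229, -0.3134, 0.1855]
tool_rot: [3.14, -0.138, 0.13]
force: [-0.0, -0.2, -0.5]
grip_width: 0.0701
finger_force: 0.0
```

```bash
python3 - <<'E'
from h import *
f=grab_frame("side"); cv2.imwrite("pics/side9.png",cv2.resize(f["pixels"][140:,100:420,::-1],None,fx=2,fy=2))
g=grab_frame("top")
for c,F in (("side",f),("top",g)):
  for t in ["lid","dish","pry_tool","cup","loupe","gauge"]:
    for q in regions_of(t,c)[:1]:
      P,_=cloud(F,q["mask"]); print(c,t,round(q["p"],2),np.percentile(P,[2,50,98],axis=0).round(3).tolist())
E
```

```text
side lid 0.91 [[0.488, -0.341, 0.015], [0.522, -0.315, 0.019], [0.56, -0.285, 0.022]]
side dish 0.61 [[0.449, -0.371, 0.001], [0.531, -0.301, 0.004], [0.596, -0.238, 0.016]]
side pry_tool 0.67 [[0.397, 0.147, -0.002], [0.449, 0.156, 0.013], [0.531, 0.2, 0.024]]
side cup 0.5 [[0.488, -0.341, 0.015], [0.523, -0.315, 0.019], [0.56, -0.284, 0.022]]
side loupe 0.65 [[0.73, -0.276, 0.006], [0.741, -0.266, 0.028], [0.76, -0.248, 0.036]]
side gauge 0.48 [[0.802, -0.054, -0.001], [0.825, -0.033, 0.007], [0.849, -0.006, 0.01]]
top lid 0.73 [[0.486, -0.335, 0.014], [0.542, -0.309, 0.02], [0.56, -0.283, 0.028]]
top dish 0.77 [[0.446, -0.361, -0.002], [0.528, -0.285, 0.006], [0.593, -0.24, 0.018]]
top pry_tool 0.52 [[0.4, 0.149, 0.006], [0.451, 0.162, 0.022], [0.528, 0.174, 0.028]]
top cup 0.82 [[0.694, 0.203, -0.0], [0.729, 0.236, 0.033], [0.751, 0.259, 0.074]]
top loupe 0.61 [[0.73, -0.271, 0.016], [0.743, -0.256, 0.034], [0.757, -0.243, 0.041]]
top gauge 0.61 [[0.801, -0.05, 0.002], [0.824, -0.028, 0.009], [0.85, -0.004, 0.015]]
```

View pics/side9.png

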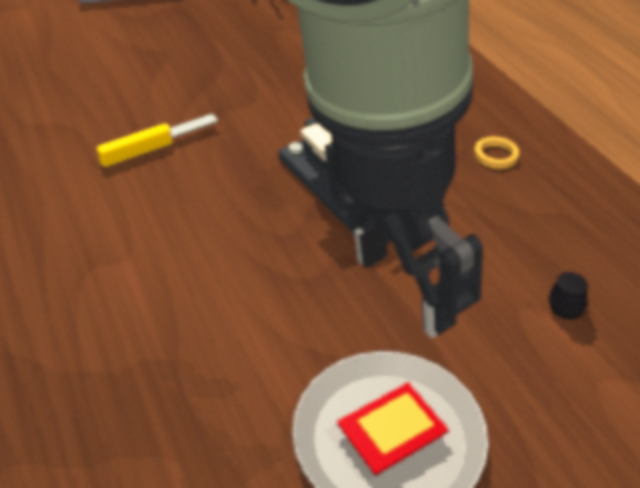

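The lid lies in the dish at about (392, 427), the tool rests on the bench at about (155, 140), and the bystanders have not moved.

```bash
python3 -c "
from workcell import bot
print(bot.job_done())"
```

```text
the job is handed in; nothing more can be done
None
```

The lid was pried loose with the tool and now lies flat in the dish. The tool is back on the bench, the cup, loupe and gauge are where they started, and the job is handed in after about 36 s; the hand-in gave no verdict.

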